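# Open the tea light box

## Task

Open the longer of the two wooden boxes: lift the pull end of its lid over the stop lip, slide the lid forward out of its grooves, and lay it flat, pull upward, in the middle of the cork mat. Leave the shorter box shut.

Things in the scene. Friction and masses are not known exactly. Their poses are not given: they have to be found in the camera images.
- long_box: The longer of two pale wooden boxes, 160 x 90 x 55 mm, fixed. Origin: centre of its underside; x points from its front end (nearer the robot) to its back end, z up. Its lid lies inside on ledges 38 mm up, between side guides 45 mm high (3 mm of play each side). Tea lights 15 mm high lie inside.
- long_box_lip (a point): Middle of the top edge of that box's front wall, 9 mm thick: the stop lip. It is 45 mm up, 7 mm above the ledges, 75.5 mm to -x of the box's origin, and keeps the shut lid from sliding to -x. To clear it, raise the lid by 6 to 16 mm at its pull (best 11 mm); the lid pivots on its back edge, about 6 degrees. Same axes as the box.
- long_box_grooves (a point): Midway between that box's two grooves, which lie at the back end only: their roofs cover just the last 33 mm of the shut lid, with 5 mm of free height above it. The point is 55.5 mm to +x of the box's origin, 44 mm up. With its pull end raised, the lid is free of the grooves after sliding 40 mm to -x (50 mm to be safe) and can then be lifted away.
- long_lid_mid (a point): Centre of the longer box's loose lid, a flat wooden plate 136 x 72 x 6 mm, 60 to 130 g; the point is half-way through its thickness. Axes as the box's: x to the back end, z up when the pull is on top.
- long_lid_pull (a point): Grasp point on that lid's pull, an upright darker wooden block near its front end: 30 mm along x, 14 mm along y (the width to grasp), 36 mm high. The point is 21 mm above the lid's top face, 15 mm below the pull's top, 46 mm to -x of the lid's centre and 24 mm above it. Gripped across the 14 mm, the lid can pitch between the fingers. Axes as the lid's.
- mat: Flat rectangular cork mat, 160 x 116 x 4 mm, fixed to the worktop. Origin: centre of its underside; x along its long side, z up.
- short_box: The shorter wooden box, 118 x 90 x 55 mm, else made like the longer one, fixed. Origin: centre of its underside. Not to be opened.
- short_lid_mid (a point): Centre of the shorter box's lid, 94 x 72 x 6 mm, with a like pull (its top is 80 mm above the worktop). To be left as it is.

How it is judged (in metres and radians):
On the way:
1. the longer box's lid has been slid at least 15 mm forward over the lip while still low on its box (x of long_lid_mid in the frame of long_box below -0.015 m and z of long_lid_mid in the frame of long_box below 0.075 m and horizontal distance between long_lid_mid and long_box below 0.1 m), for 0.05 s.
At the end, for the whole second after the job is handed in: The longer box's lid lies flat (within 0.1 rad) on the cork mat, pull upward, its centre within 25 mm of the mat's centre (horizontal distance between long_lid_mid and mat below 0.025 m and height (world z) of long_lid_mid below 0.012 m and angle between long_lid_mid's own z axis and vertical below 0.1 rad); the robot touches nothing.
It fails at once if the shorter box's lid is shifted by more than 12 mm (distance of short_lid_mid from where it was at the start of the episode above 0.012 m).
It also fails if it takes over 45 s, if anything falls off the work surface, if the arm or the gripper's body presses on something with over 40 N, if the wrist force passes 120 N, or if a joint passes its speed limit or range.

## Robot

A 6-joint arm with a two-finger parallel gripper is mounted at the origin on a cart in front of the work surface, level with it; the furniture and walls round the work are solid. World frame = base frame: x ahead of the robot, y to its left, z up, the work surface at z = 0. Lengths are in m, angles in degrees, forces in N, time in s.
With the tool pointing down it reaches from about 0.325 to 0.775 m from the base axis. Payload 5.5 kg.
Tool frame: the origin (TCP) lies at the centre of the arm's flange, where the gripper is bolted on; the fingertips stand 182 mm ahead of it and the grasp point (between the pads) lies 163 mm ahead of it; z points along the fingers, y is the direction in which the jaws open and shut (so a half turn about z gives the same grasp; the last joint's range is limited). The gripper opens to 88 mm and grips with 3 to 60 N. Pads are 20 mm wide; open, the fingers measure 115 mm over their backs; the gripper's body (75 mm by 178 mm) begins 61 mm behind the grasp point.
Start: joints at [-76.473, 5.22, 70.514, -0, 104.267, -3.249], TCP at [0.173, -0.574, 0.405] pointing down, gripper open.
Joint ranges: [-164.24, 164.24], [-49.07, 125.15], [9.68, 141.18], [-86.29, 266.29], [3.28, 154.24], [-151.56, 151.56]. Speed limits (degrees/s): [147.25, 147.25, 172.46, 180, 180, 180].

## Interface

Orientations are given as [roll, pitch, yaw] about the fixed x, y, z axes, in that order (R = Rz(yaw) Ry(pitch) Rx(roll)).
In Python, from station import r gives the robot as it stands. The module is installed in compiled form; this text tells all that it offers. Calls block until the motion is done:
- r.reach(position, orientation): joint-space move of the TCP to a pose.
- r.servo_line(position, rotation=None, speed=0.15): straight line of the TCP; rotation=None keeps the orientation; speed is the mean speed in m/s.
- r.move_joints(angles): joint-space move.
- r.let_go() and r.grab(squeeze=None): open the fingers fully, or close them until they stop; squeeze is the grip in N (None keeps the last).
- r.wait(seconds).
- r.inverse_kinematics(position, orientation): joint angles nearest the present ones, or None.
- r.sense(): the state.
- r.snapshot(name): name is "scene" or "top"; returns a dict with "frame" (420x560x3 uint8, red, green, blue), "fx", "fy", "cx", "cy" (pixels), "R" (3x3) and "t" (3): a world point X has camera coordinates R X + t. Camera axes: x right, y down, z forward; pixel columns grow to the right and rows downward; lengths in m; the calibration is good to about 2 mm. A picture is of the moment at which its call begins. There is no depth.
A pose or a line that the arm cannot do raises r.IKError and nothing moves.
- r.hand_in(): hands the job in, once; it reports no verdict.
The state is a dict: "clock": time; "joints": joint angles; "joint_vel": joint speeds; "joint_torque": joint torques, N m; "tcp_pos": TCP position; "orientation": TCP orientation; "contact_force": force on the tool from outside, world axes, zero at the start; "torque": the same for the moment, N m; "opening": finger opening in m.
Only numpy, scipy, OpenCV 4.12 (cv2) and the standard library are available. Lean on these libraries where they do the work, as an engineer would, in place of code of your own. Each camera call takes 0.05 s, during which the arm holds its last target. There are 200 camera calls.

## Working session

There is one attempt and no reset: what is moved stays moved. The work goes in short steps, each a Python script; the robot and the scene stay as the last script left them, time stands still between calls to the robot, and variables do not carry over. Pictures are saved under pics/ and viewed, about 8 in all and at most 12, crops included, and the job is handed in when it is done.

```bash
mkdir -p pics; cat > h.py <<'E'
import numpy as np, cv2
from station import r
def snap(n,f):
    s=r.snapshot(n); np.savez('pics/'+f+'.npz',**s); cv2.imwrite('pics/'+f+'.png',cv2.cvtColor(s['frame'],cv2.COLOR_RGB2BGR)); return s
def ray(s,u,v,z):
    R=np.array(s['R']);t=np.array(s['t']); c=-R.T@t
    d=R.T@np.array([(u-s['cx'])/s['fx'],(v-s['cy'])/s['fy'],1]); return c+d*(z-c[2])/d[2]
def proj(s,X):
    p=np.array(s['R'])@np.array(X)+np.array(s['t']); return [s['fx']*p[0]/p[2]+s['cx'],s['fy']*p[1]/p[2]+s['cy']]
E
python3 - <<'E'
from h import *
for n in('top','scene'):
    s=snap(n,n+'0'); print(n,-np.array(s['R']).T@s['t'],s['fx'],np.round(s['R'],2).tolist())
a=cv2.imread('pics/top0.png')
print(r.sense())
E
```

```text
top [ 0.36241035 -0.00455931  0.91673541] 465.0567050300725 [[-0.03, -1.0, -0.01], [-0.98, 0.03, -0.19], [0.19, 0.0, -0.98]]
scene [0.14093653 0.4188193  0.70197774] 438.9733549918237 [[-0.77, -0.64, -0.02], [-0.46, 0.58, -0.67], [0.44, -0.51, -0.74]]
{'clock': 0.1, 'joints': array([-7.64723159e+01,  5.25859793e+00,  7.05762183e+01,  1.49977101e-03,
        1.04265675e+02, -3.25124857e+00]), 'joint_vel': array([ 0.04709771, -0.03482717, -0.10647607, -0.01285289, -0.06322627,
       -0.01803003]), 'joint_torque': array([ 2.74401747e-03, -4.47856450e+01, -4.07571530e+01,  7.00352644e-02,
        2.84174213e-02, -1.14454738e-04]), 'tcp_pos': array([ 0.17319646, -0.57451268,  0.40360951]), 'orientation': array([-1.79899753e+02, -7.15111954e-03,  1.67792947e+01]), 'contact_force': array([-0.28449628,  0.99610229,  0.3960829 ]), 'torque': array([ 0.01998196,  0.03746052, -0.01084292]), 'opening': 0.08771434763568996}
```

View pics/top0.png

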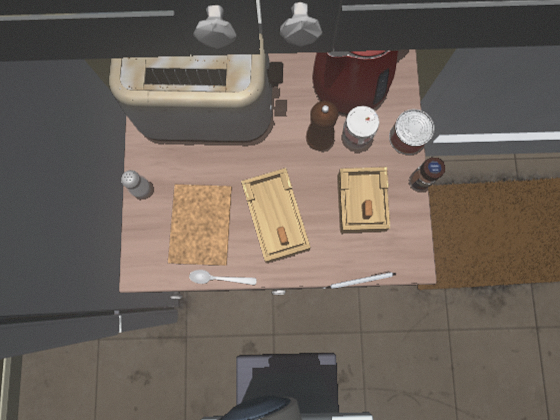

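View pics/scene0.png

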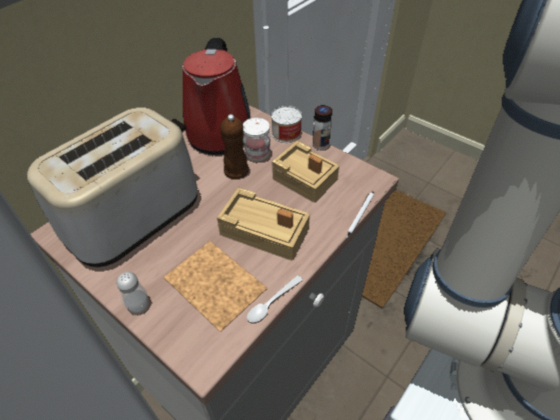

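The top view has the long box centred near (276,215), its pull at (282,236), the mat at (200,224) and the short box at (364,199). The scene view agrees. I'll enlarge it to get the corners.

```bash
python3 - <<'E'
import cv2
a=cv2.imread('pics/top0.png')[155:275,160:320]
cv2.imwrite('pics/c1.png',cv2.resize(a,None,fx=5,fy=5,interpolation=cv2.INTER_CUBIC))
E
```

```text
(no output)
```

View pics/c1.png

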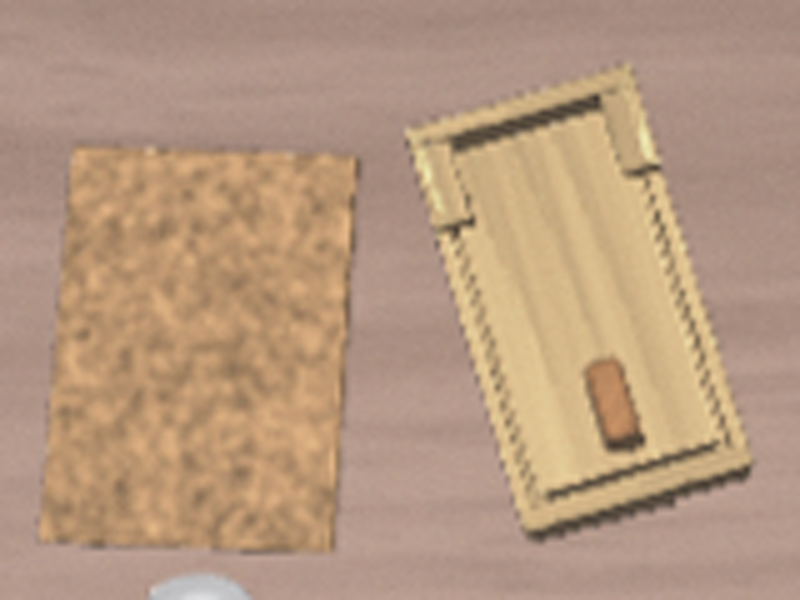

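Crop corners: mat (72,148), (357,157), (332,550), (40,542). Box back top (407,130), (630,66); front top (528,530), (750,463). Pull top about (585,365), (615,357), (637,440), (606,448).

```bash
python3 - <<'E'
from h import *
s=np.load('pics/top0.npz')
P=lambda u,v,z: ray(s,160+(u+.5)/5-.5,155+(v+.5)/5-.5,z)
M=np.array([P(*p,.004) for p in((72,148),(357,157),(332,550),(40,542))])
B=np.array([P(407,130,.055),P(630,66,.055),P(750,463,.045),P(528,530,.045)])
U=np.array([P(*p,.080) for p in((585,365),(615,357),(637,440),(606,448))])
ang=lambda v:np.degrees(np.arctan2(v[1],v[0]))
for n,A in(('mat',M),('box',B),('pull',U)):
    d=A[0]+A[1]-A[2]-A[3]
    print(n,A.mean(0)[:2].round(4),'yaw',ang(d).round(2),ang(A[0]-A[1]).round(2),'L',np.linalg.norm(d[:2])/2,'W',np.linalg.norm(A[0]-A[1]),np.linalg.norm(A[2]-A[3]))
# expected pull from box
a=np.radians(ang(B[0]+B[1]-B[2]-B[3])); x=np.array([np.cos(a),np.sin(a)])
print('rel pull', (U.mean(0)-B.mean(0))[:2]@x,(U.mean(0)-B.mean(0))[:2]@[-x[1],x[0]])
# scene-image prediction check
s2=np.load('pics/scene0.npz'); print('pull in scene',proj(s2,U.mean(0)),'mat',proj(s2,M.mean(0)), [np.round(proj(s2,b)) for b in B])
E
```

```text
mat [0.5151 0.1612] yaw -3.74 86.45 L 0.1586019324559887 W 0.11562723078500689 0.11458761154252095
box [0.5229 0.0096] yaw 15.22 104.86 L 0.15857435474420573 W 0.08895853305942572 0.08694543322662572
pull [ 0.4774 -0.0016] yaw 12.82 103.44 L 0.031321686603058535 W 0.011301425378077625 0.011571678330932736
rel pull -0.04684619664656508 0.0011080587623733332
pull in scene [np.float64(284.7662742544976), np.float64(213.00824755933968)] mat [np.float64(213.85429653534888), np.float64(282.3423102053988)] [array([216., 217.]), array([238., 187.]), array([309., 214.]), array([292., 247.])]
```

Everything agrees with the stated sizes, and the reprojection into the scene view matches. Next I'll grasp the pull, tilt about the lid's back edge, and check.

```bash
cat >> h.py <<'E'
from scipy.spatial.transform import Rotation as Ro
YAW=15.; a=np.radians(YAW); X=np.array([np.cos(a),np.sin(a),0]); Y=np.array([-X[1],X[0],0])
G=np.array([.4768,-.0022,.069])      # grasp point on shut pull
E0=G+.114*X; E0[2]=.038              # lid back edge
def pose(th,slide=0,up=0):           # tool pose with lid tilted th about its back edge
    T=Ro.from_rotvec(np.radians(th)*Y); R=T*Ro.from_euler('xyz',[180,0,YAW],degrees=True)
    g=E0+T.apply(G-E0)-slide*X+[0,0,up]
    return g-R.apply([0,0,.163]), R.as_euler('xyz',degrees=True)
def st(m=''):
    q=r.sense(); print(m,round(q['clock'],2),'tcp',q['tcp_pos'].round(4),'rpy',q['orientation'].round(2),'F',q['contact_force'].round(1),'T',q['torque'].round(2),'op',round(q['opening'],4),flush=True)
E
python3 - <<'E'
from h import *
p,o=pose(0)
r.reach(p+[0,0,.06],o); st('above')
r.servo_line(p,speed=.1); st('down')
r.grab(50); st('grip')
p,o=pose(5.5); r.servo_line(p,o,speed=.02); st('tilt')
snap('scene','s1'); snap('top','t1')
b=cv2.imread('pics/s1.png')[160:290,190:340]; c=cv2.imread('pics/t1.png')[155:285,220:370]
cv2.imwrite('pics/c2.png',cv2.resize(np.hstack([b,c]),None,fx=2.6,fy=2.6,interpolation=cv2.INTER_CUBIC))
E
```

```text
above 2.44 tcp [ 0.4769 -0.0029  0.2922] rpy [ 1.7998e+02 -2.0000e-02  1.4940e+01] F [-0.6 -0.4  0.1] T [0.   0.   0.01] op 0.0876
down 3.19 tcp [ 0.477  -0.0023  0.2325] rpy [ 1.7999e+02 -3.0000e-02  1.4990e+01] F [ 0.4 -0.3 -0.4] T [0.01 0.02 0.08] op 0.0879
grip 4.32 tcp [ 0.4768 -0.0022  0.232 ] rpy [180.   0.  15.] F [ 0.2 -0.2  1.1] T [-0.01 -0.01 -0.03] op 0.0136
tilt 5.55 tcp [0.4953 0.0028 0.242 ] rpy [-180.      5.47   15.  ] F [-0.2  0.2 -0.1] T [ 0.05 -0.16 -0.05] op 0.0135
```

View pics/c2.png

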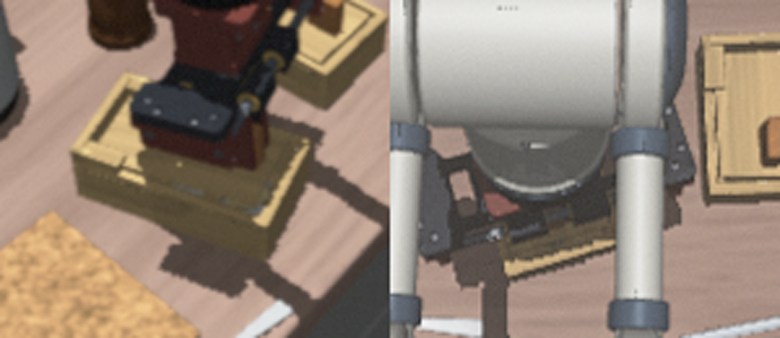

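The pull is held at 13.5 mm opening with low forces. In the picture the hand hides the lid. Next I'll slide in steps and watch the force.

```bash
python3 - <<'E'
from h import *
for d,th in((.012,5.5),(.03,5.8),(.056,6.2)):
    p,o=pose(th,d); r.servo_line(p,o,speed=.04); st(d)
    if np.abs(r.sense()['contact_force']).max()>12: print('STOP'); break
snap('scene','s2')
b=cv2.imread('pics/s2.png')[150:300,180:350]
cv2.imwrite('pics/c3.png',cv2.resize(b,None,fx=4,fy=4,interpolation=cv2.INTER_CUBIC))
E
```

```text
0.012 6.1 tcp [ 0.4833 -0.0005  0.2421] rpy [180.     5.52  14.99] F [-0.3 -0.5  0.1] T [-0.05 -0.01  0.01] op 0.0141
0.03 6.67 tcp [ 0.4671 -0.0048  0.2426] rpy [180.     5.81  14.99] F [-0.8 -0.   0.5] T [0.01 0.01 0.03] op 0.0137
0.056 7.44 tcp [ 0.4435 -0.0112  0.2432] rpy [180.     6.21  14.99] F [-0.9 -0.8 -0.6] T [ 0.02 -0.02 -0.  ] op 0.014
```

View pics/c3.png

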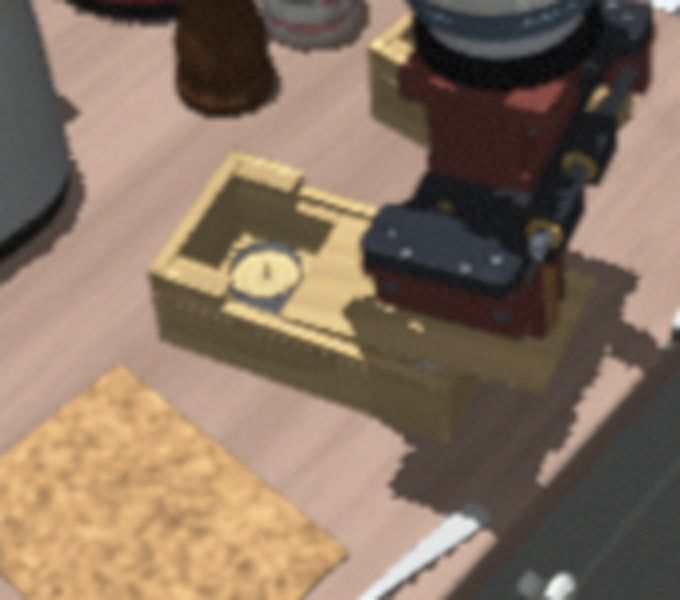

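The lid is out over the lip, with its back edge clear of the grooves and the tea light visible. Next I'll lift it slowly, move over the mat, and look at the pitch.

```bash
python3 - <<'E'
from h import *
p,o=pose(6.2,.058,.075); r.servo_line(p,o,speed=.07); st('up')
m=np.radians(-3.7); g=np.array([.5151,.1612,0])-.046*np.array([np.cos(m),np.sin(m),0])
p=g+[0,0,.140+.163]
q=r.sense()['tcp_pos']
r.servo_line(p,[180,0,-3.7],speed=.12); st('over mat')
snap('scene','s3')
b=cv2.imread('pics/s3.png')[130:370,100:380]
cv2.imwrite('pics/c4.png',cv2.resize(b,None,fx=2.5,fy=2.5,interpolation=cv2.INTER_CUBIC))
E
```

```text
up 8.72 tcp [ 0.4416 -0.0116  0.3175] rpy [-179.98    6.26   15.  ] F [ 0.1  0.2 -1.2] T [-0.01  0.   -0.03] op 0.0136
over mat 10.36 tcp [0.4692 0.1638 0.3031] rpy [179.99   0.    -3.72] F [-0.2 -0.2 -0.5] T [-0.    0.07 -0.02] op 0.0137
```

View pics/c4.png

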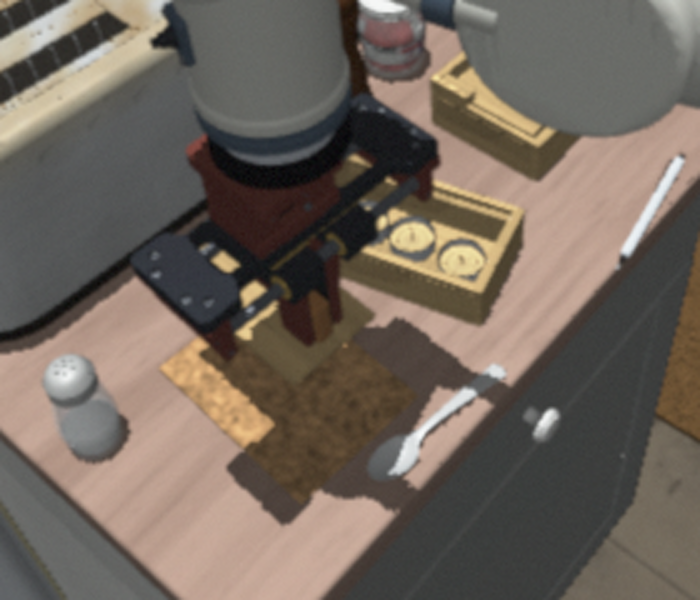

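The lid is held firmly and looks about level over the mat. I'll check the tilt from its front corners (scene pixels about (220,282) and (250,257)), then lower gently in steps.

```bash
python3 - <<'E'
from h import *
s=np.load('pics/s3.npz'); m=np.radians(-3.7); x=np.array([np.cos(m),np.sin(m),0]); y=np.array([-x[1],x[0],0])
q=r.sense()['tcp_pos']; g=q-[0,0,.163]
for sy in(.036,-.036): print('pred front corner',np.round(proj(s,g-[0,0,.025]-.022*x+sy*y)))
for z in (.042,.038,.036,.034):
    p=q.copy(); p[2]=z+.163; r.servo_line(p,speed=.12 if z==.042 else .02); r.wait(.15); st(z)
    if r.sense()['contact_force'][2]>4: break
snap('scene','s4')
b=cv2.imread('pics/s4.png')[180:360,120:340]
cv2.imwrite('pics/c5.png',cv2.resize(b,None,fx=3.3,fy=3.3,interpolation=cv2.INTER_CUBIC))
E
```

```text
pred front corner [217. 284.]
pred front corner [250. 256.]
0.042 11.53 tcp [0.4696 0.1638 0.2061] rpy [-1.7996e+02 -1.1000e-01 -3.7000e+00] F [-0.  -0.5 -0.9] T [0.07 0.06 0.01] op 0.0138
0.038 12.03 tcp [0.4692 0.1638 0.201 ] rpy [180.    0.   -3.7] F [-0.2 -0.1 -1.6] T [0.02 0.1  0.05] op 0.014
0.036 12.43 tcp [0.4692 0.1638 0.199 ] rpy [180.    0.   -3.7] F [-0.7 -0.5 -0.8] T [ 0.03  0.04 -0.01] op 0.0134
0.034 12.82 tcp [0.4696 0.1638 0.198 ] rpy [-1.7996e+02 -1.0000e-01 -3.7000e+00] F [0.1 0.  5.8] T [0.1  0.2  0.03] op 0.0133
```

View pics/c5.png

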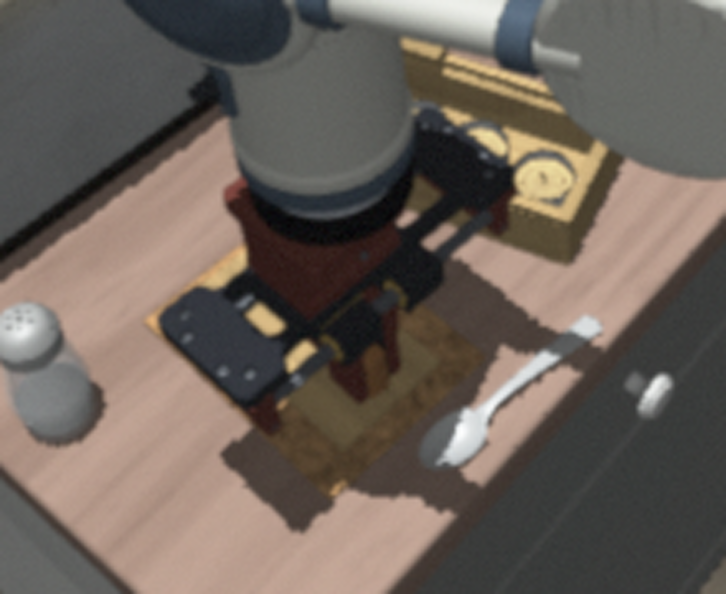

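The lid touched down at the expected height (5.8 N), lying on the mat. I'll release, retreat and check.

```bash
python3 - <<'E'
from h import *
r.let_go(); st('open'); p=r.sense()['tcp_pos']
r.servo_line(p+[0,0,.15],speed=.15); j=r.sense()['joints'].copy(); 
r.reach([.36,-.25,.40],[180,0,0]); r.wait(.3); st('away')
s=snap('top','t5')
b=cv2.imread('pics/t5.png')[155:275,160:320]
cv2.imwrite('pics/c6.png',cv2.resize(b,None,fx=5,fy=5,interpolation=cv2.INTER_CUBIC))
a=cv2.imread('pics/top0.png')[155:240,330:400].astype(int);c=cv2.imread('pics/t5.png')[155:240,330:400].astype(int);print('short box diff',np.abs(a-c).mean())
E
```

```text
open 14.08 tcp [0.4692 0.1638 0.197 ] rpy [-180.     0.    -3.7] F [-0.6 -0.2 -0.5] T [-0.    0.03  0.02] op 0.0877
away 17.12 tcp [ 0.3603 -0.2496  0.3999] rpy [-1.7999e+02  1.0000e-02  6.0000e-02] F [-0.   0.7  0.3] T [ 0.02 -0.01  0.04] op 0.0879
short box diff 2.733221288515406
```

View pics/c6.png

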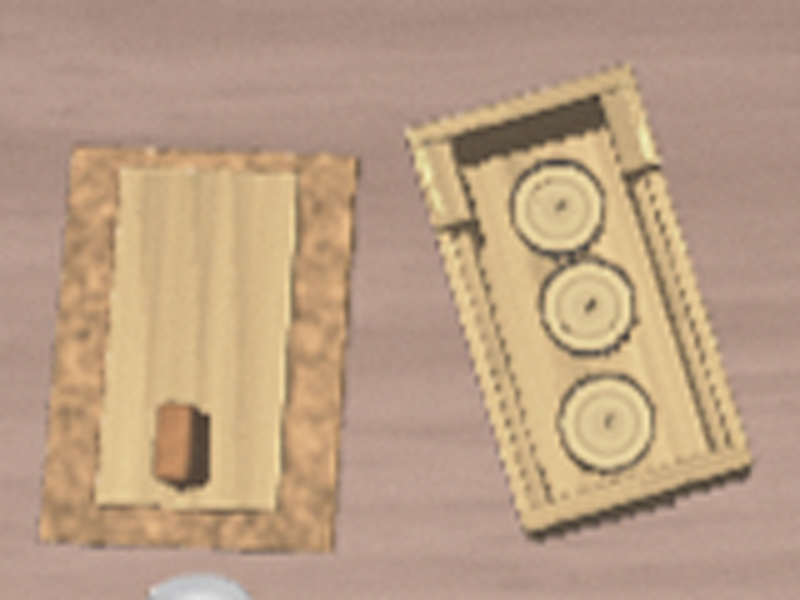

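The lid lies flat on the mat: its corners are at (120,168), (297,172), (276,508) and (97,502) in the crop, so it is centred within about 5 mm. The short box shows no change, so I'm handing in.

```bash
python3 -c "
from h import *
r.hand_in(); st('done')"
```

```text
the job is handed in; nothing more can be done
the job is handed in; nothing more can be done
```

The longer box is open and its lid lies flat, pull upward, on the cork mat. I handed the job in with the clock at about 17 s of the 45 s allowed. The hand-in gives no verdict.

**What I did:** I gripped the pull at 50 N and raised it about 11 mm by tilting the lid 5.5° about its back edge. I slid the lid 56 mm forward, lifted it clear, levelled it and set it down, and the wrist force read about 6 N on touching.

**Last checks:**
- **Position:** in the final top picture, the lid's centre is about 5 mm from the mat's centre, against the 25 mm allowed. I judged this and the flatness by eye from that picture.
- **Shorter box:** the picture shows no change in it.
- **Robot:** it stood clear with the gripper open, and every wrist force I read along the way stayed under 6 N.

No check failed or disagreed. After the hand-in, the robot gave no further state reading.

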